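# Take the middle cake tin out of the stack under the counter rack

## Task

Three slim loaf tins of steamed cake stand stacked under the wire shelf, with a lid on the top one. Lift the top tin off with its lid on and park it on the wooden board, take the middle tin out and stand it flat in the steel tray in front of the little cakes, then put the top tin, its lid still on, back so that it nests in the rim of the bottom tin, which stays where it stands. Keep the tins level and set them down without dropping them, do not push the bowls and the jar about, and leave everything standing free.

Things in the scene. Friction and masses are not known exactly. Their poses are not given: they have to be found in the camera images.
- tin_bottom: lowest of 3 identical slim aluminium loaf tins, on the counter. A tin: 170 mm long (own x) x 64 wide (y) x 55 high, about 0.3 kg, walls 3 mm, straight, open top, cake inside to 44 mm. Origin: centre of the foot's underside. The lowest 5 mm is a stepped foot, 158 x 52 mm; outer walls from z = 5 to the rim at 55 mm. Long axis roughly along the rack's x (left-right as the robot sees it)
- tin_middle: middle tin of the stack, same as the bottom one and same axes; to be taken out. In the stack a tin's foot hangs inside the rim of the one below (mouth 164 x 58 mm, 3 mm play all round) and the lower edge of its walls rests on that rim, so the origins are 50 mm apart in height
- tin_top: top tin of the stack, the same again, nested on the middle tin, with the lid on it. Origin: centre of the underside of its foot, x along its length, z up
- lid: loose aluminium lid, 170 x 64 mm, 0.08 kg, with a foot like the tins', nested in the top tin's mouth with 3 mm play (its origin, centre of the foot's underside, 50 mm above that tin's origin); a low loop handle, 60 mm long along x, reaches 27.5 mm above the origin
- rack: fixed wire shelf over the stack, open to the robot's right. Origin on the counter, x from the open front into the rack (to the robot's left). Shelf: underside 262 mm up, x -34 (front edge) to 129, y -204 to 204 mm; jars on it to 377 mm high. Posts x 115, y +-200; feet 8 mm high, x -110 to 130, y +-200; cross bar x 115, 100 mm up. Stack near x 0 at y +85 or -85, bowls at the other
- board: fixed wooden board 240 (x) x 140 (y) x 18 mm high, x axis roughly as the rack's, origin at the centre of its underside; beside the tray, before the rack's open front, to the robot's right; either of the two lies nearer to the robot
- tray: fixed rimmed steel tray 290 (x) x 150 (y) mm, x roughly as the rack's, walls 25 high and 4 thick, floor top 4 mm above the counter, origin centre of underside; beside the board. Three cakes in paper cups, 61 mm tall, 45 across, are fixed in a row across its rack end (centres x = +111 mm); the rest is free: 222 mm along x, 142 along y
- tray_bay (a point): middle of the tray's free part, on its floor, 30 mm from the tray's centre away from the cakes; axes as the tray's
- bowls: bystander: two nested white bowls, 104 mm across, 70 mm high, under the shelf beside the stack; origin at the centre of the underside
- jar: bystander: jar 56 mm across, 82 mm high, on the counter between the rack and the board and tray; origin at the centre of the underside
Not all that is in view belongs to the job. What is shaped like the tin_middle but purple is not meant.

How it is judged:
By the outcome, as a careful person would: the job done as asked, in the order asked, and still so for the second after the job is handed in, with the robot touching nothing.
It also fails if it takes over 72 s, if anything falls off the work surface, if the arm or the gripper's body presses on something with over 40 N, if the wrist force passes 120 N, or if a joint passes its speed limit or range.

## Robot

A 6-joint arm with a two-finger parallel gripper is mounted at the origin on the work surface. World frame = base frame: x ahead of the robot, y to its left, z up, the work surface at z = 0. Lengths are in mm, angles in rad, forces in N, time in s.
With the tool pointing down it reaches from about 275 to 825 mm from the base axis. Payload 4.9 kg.
Tool frame: the origin (TCP) lies at the very end of the fingers, on their centre line; the grasp point (between the pads) lies 19 mm behind it; z points along the fingers, y is the direction in which the jaws open and shut (so a half turn about z gives the same grasp; the last joint's range is limited). The gripper opens to 85 mm and grips with 20 to 120 N. Pads are 22 mm wide; open, the fingers measure 114 mm over their backs; the gripper's body (76 mm by 85 mm) begins 54 mm behind the grasp point. The pads swing forward as they close: fully open they stand 13 mm farther back than shut.
Start: joints at [-1.39, 0.326, -0.193, 1.052, 0, 1.437], TCP at [170.306, -522.986, 231.281] pointing down, gripper open.
Joint ranges: [-2.65, 2.65], [-0.97, 1.79], [-1.3, 1.35], [-1.93, 2.1], [-1.47, 1.37], [-3.14, 3.14]. Speed limits (rad/s): [2.57, 2.57, 3.14, 3.14, 3.14, 3.14].

## Interface

Orientations are given as [roll, pitch, yaw] about the fixed x, y, z axes, in that order (R = Rz(yaw) Ry(pitch) Rx(roll)).
In Python, from bench import bot, solve_ik, imaging gives the robot as it stands. Calls block until the motion is done:
- bot.move_ptp(position, orientation): joint-space move of the TCP to a pose.
- bot.movel(position, rot=None, max_speed=150, threshold=None): straight line of the TCP; rot=None keeps the orientation; max_speed is the mean speed in mm/s. With threshold (N) it stops when the force on the tool has changed by that much, and returns True; else False.
- bot.move_j(angles): joint-space move.
- bot.grip(opening, effort=None): opening from 0.0 (shut) to 1.0 (fully open); effort is the grip in N (None keeps the last); returns when the fingers have stopped.
- bot.dwell(seconds).
- solve_ik(position, orientation): joint angles nearest the present ones, or None.
- bot.get_state(): the state.
- imaging.capture(name): name is "scene" or "top" or "wrist"; returns the picture (480x640x3 uint8, blue, green, red); there is no depth.
- imaging.camera_model(name): a dict with "K" (3x3 intrinsics, pixels), "position" and "rotation" of the camera in the world. Camera axes: x right, y up, looking along -z (the intrinsics and any distortion apply to the point x, -y, -z); pixel columns grow to the right and rows downward; lengths in mm; the calibration is good to about 2 mm. The wrist camera is an equidistant fisheye: a pixel r from the principal point sees the ray r / f radians off the axis. A picture is of the moment at which its call begins: read the wrist's pose just before it. camera_model takes no time and is no camera call; for the wrist camera it gives the pose at the moment of the call.
A pose or a line that the arm cannot do raises bot.IKError and nothing moves.
- bot.sign_off(): hands the job in, once; it reports no verdict.
The state is a dict: "t": time; "qpos": joint angles; "joint_velocities": joint speeds; "effort": joint torques, N m; "tcp_pos": TCP position; "orientation": TCP orientation; "contact_force": force on the tool from outside, world axes, zero at the start; "wrist_torque": the same for the moment, N m; "opening": opening from 0.0 (shut) to 1.0 (fully open).
Only numpy, scipy, OpenCV 4.12 (cv2) and the standard library are available. Lean on these libraries where they do the work, as an engineer would, in place of code of your own. Each camera call takes 0.05 s, during which the arm holds its last target. There are 200 camera calls.

## Working session

There is one attempt and no reset: what is moved stays moved. The work goes in short steps, each a Python script; the robot and the scene stay as the last script left them, time stands still between calls to the robot, and variables do not carry over. Pictures are saved under pics/ and viewed, about 8 in all and at most 12, crops included, and the job is handed in when it is done.

```bash
ls; mkdir -p pics
python3 - <<'E'
from bench import bot, solve_ik, imaging
import cv2, numpy as np
s=bot.get_state(); print(s)
for n in ("scene","top","wrist"):
    m=imaging.camera_model(n); print(n,m)
    im=imaging.capture(n); cv2.imwrite(f"pics/{n}0.png",im)
E
```

```text
pics
{'t': 0.0, 'qpos': array([-1.39020267e+00,  3.26974793e-01, -1.93628672e-01,  1.05202031e+00,
        2.61916369e-05,  1.43658680e+00]), 'joint_velocities': array([-1.93118019e-03,  5.26277853e-04,  8.36523286e-04, -3.81191487e-04,
       -8.39869440e-06,  8.54220057e-04]), 'effort': array([-9.49287314e-04, -4.43396187e+01,  2.62441796e+01,  1.53960352e-02,
       -3.59643427e-04,  9.75986183e-06]), 'tcp_pos': array([ 170.19800308, -522.35554348,  230.46803093]), 'orientation': array([-3.13978514e+00, -2.70481666e-04,  3.14802916e-01]), 'contact_force': array([ 0.10239253, -0.31134511, -0.30136331]), 'wrist_torque': array([ 0.00613046, -0.07410264, -0.01478173]), 'opening': 1.0002170361363225}
scene {'K': array([[523.2289331 ,   0.        , 321.15460012],
       [  0.        , 523.2289331 , 247.82240031],
       [  0.        ,   0.        ,   1.        ]]), 'position': array([1199.04615943,  -39.7310127 , 1055.51992558]), 'rotation': array([6.10143571e-01, 1.21625769e-03, 1.29039088e+00])}
top {'K': array([[545.07449112,   0.        , 321.35239338],
       [  0.        , 545.07449112, 238.27432701],
       [  0.        ,   0.        ,   1.        ]]), 'position': array([ 255.3133118 ,  127.70092497, 1491.44345408]), 'rotation': array([ 0.22076907,  0.00550087, -1.51567531])}
wrist {'K': array([[371.64829954,   0.        , 316.19677248],
       [  0.        , 371.64829954, 241.79617334],
       [  0.        ,   0.        ,   1.        ]]), 'position': array([ 244.081276  , -498.71782652,  372.83208088]), 'rotation': array([-0.30879036,  0.00200993, -1.25542785])}
```

View pics/scene0.png

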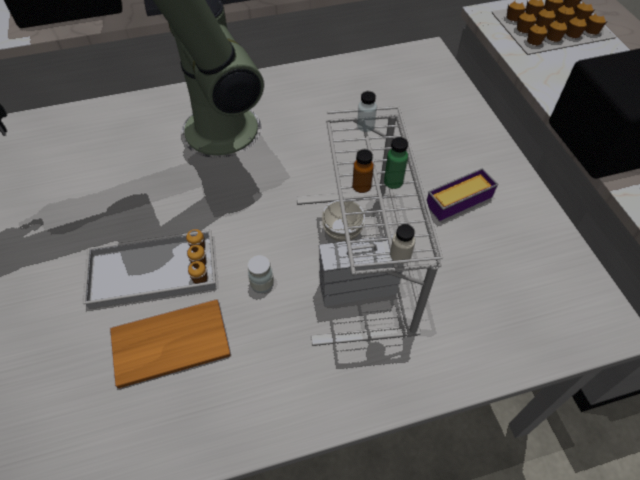

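View pics/top0.png

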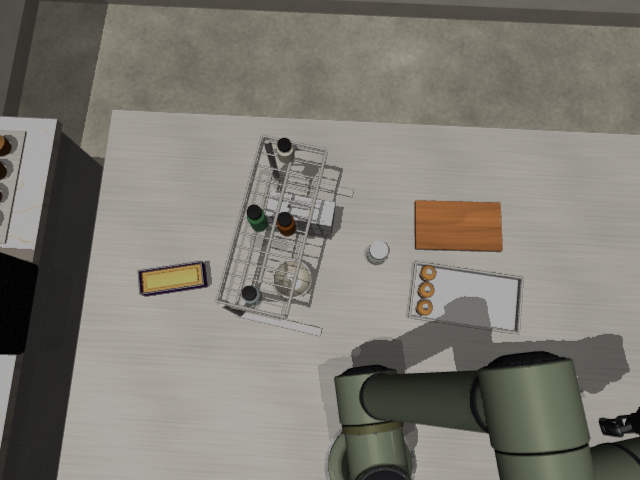

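```bash
cat > h.py <<'E'
from bench import bot, solve_ik, imaging
import cv2, numpy as np
from scipy.spatial.transform import Rotation as Ro
def ray(m,uv,fish=False):
    K=m["K"]; x=(uv[0]-K[0,2])/K[0,0]; y=(uv[1]-K[1,2])/K[1,1]
    if fish:
        r=np.hypot(x,y); k=np.tan(r)/r if r>1e-9 else 1.; x,y=x*k,y*k
    d=Ro.from_euler('xyz',m["rotation"]).apply([x,-y,-1.]); return np.array(m["position"]),d
def plane(m,uv,z,fish=False):
    p,d=ray(m,uv,fish); return p+d*(z-p[2])/d[2]
def proj(m,P,fish=False):
    K=m["K"]; c=Ro.from_euler('xyz',m["rotation"]).inv().apply(np.asarray(P,float)-m["position"])
    x,y,z=c[...,0],-c[...,1],-c[...,2]
    if fish:
        r=np.hypot(x,y); k=np.arctan2(r,z)/np.maximum(r,1e-9); x,y=x*k,y*k
    else: x,y=x/z,y/z
    return np.stack([K[0,0]*x+K[0,2],K[1,1]*y+K[1,2]],-1)
E
python3 - <<'E'
from h import *
im=cv2.imread("pics/top0.png"); c=im[120:350,200:540]
cv2.imwrite("pics/topcrop.png",cv2.resize(c,None,fx=2.35,fy=2.35,interpolation=cv2.INTER_CUBIC))
m=imaging.camera_model("top"); hsv=cv2.cvtColor(im,cv2.COLOR_BGR2HSV)
mask=cv2.inRange(hsv,(5,130,60),(20,255,255)); cs,_=cv2.findContours(mask,cv2.RETR_EXTERNAL,cv2.CHAIN_APPROX_SIMPLE)
b=max(cs,key=cv2.contourArea); r=cv2.minAreaRect(b); 
print("board",[plane(m,p,18).round(1) for p in cv2.boxPoints(r)],plane(m,r[0],18).round(1))
for n,p,z in [("lidA",(337,202),160),("lidB",(332,237),160),("jar",(378,250),82),("c1",(428,272),61),("c2",(426,290),61),("c3",(424,307),61)]: print(n,plane(m,p,z).round(1))
E
```

```text
board [array([ 706.4, -102.9,   18. ]), array([ 719.3, -343.9,   18. ]), array([ 578.7, -341.5,   18. ]), array([ 565.9, -105.4,   18. ])] [ 641.9 -223.5   18. ]
lidA [649.7 117.  160. ]
lidB [558. 125. 160.]
jar [547.1   2.   82. ]
c1 [ 499.2 -134.    61. ]
c2 [ 451.  -129.3   61. ]
c3 [ 406.1 -124.7   61. ]
```

View pics/topcrop.png

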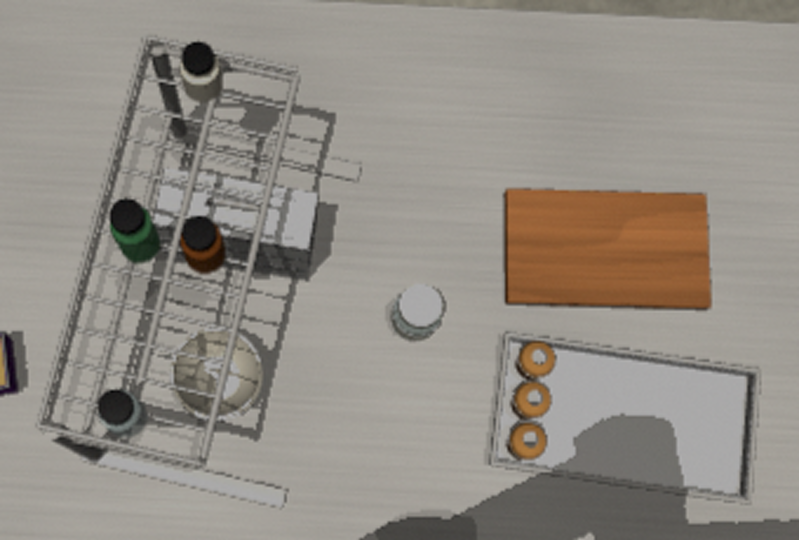

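Run:
```python
from h import *
m=imaging.camera_model("top")
f=lambda u,v,z: plane(m,(200+u/2.35,120+v/2.35),z).round(1)
L=[f(318,193,160),f(310,247,160),f(160,168,160)]; print("lid",L,[np.linalg.norm(L[0]-L[i]) for i in(1,2)])
T=[f(505,333,25),f(757,370,25),f(747,498,25),f(490,463,25)]; print("tray",T,np.mean(T,0)); 
S=[f(297,72,265),f(205,463,265),f(42,430,265),f(148,40,265)]; print("shelf",S)
print("bar",f(90,450,8),f(285,492,8),f(360,170,8)); print("bowls",f(217,372,70),"jar",f(421,306,82))
def ang(a,b): d=a-b; return np.degrees(np.arctan2(d[1],d[0]))
print("yaws lid",ang(L[2],L[0]),ang(L[0],L[1])+90,"tray",ang(T[0],T[1]),ang(T[3],T[2]),"shelf",ang(S[0],S[1])+90,ang(S[3],S[0]),ang(S[2],S[1]))
# IK survey
for a in (30,40,50,60):
  for yaw in (95,):
    # tool z: horizontal dir (cos yaw,sin yaw) cos a, down sin a ; tool x up-ish; 
    h=np.array([np.cos(np.radians(yaw)),np.sin(np.radians(yaw)),0]);c,s=np.cos(np.radians(a)),np.sin(np.radians(a))
    z=h*c-np.array([0,0,s]); x=h*s+np.array([0,0,c]); y=np.cross(z,x)
    rpy=Ro.from_matrix(np.c_[x,y,z]).as_euler('xyz')
    for g in ([605,150,130],[605,150,70],[605,0,200],[640,-280,60],[450,-310,60],[450,-310,150]):
      q=solve_ik(list(np.array(g)+19*z),list(rpy)); print(a,g,None if q is None else np.round(q,2))
```

```text
lid [array([649.2, 121.2, 160. ]), array([588.6, 126.8, 160. ]), array([668.2, 294.1, 160. ])] [np.float64(60.858195832607485), np.float64(173.9408232704445)]
tray [array([ 531.8, -104.6,   25. ]), array([ 504.2, -395. ,   25. ]), array([ 357.6, -380.1,   25. ]), array([381. , -90.2,  25. ])] [ 443.65  -242.475   25.   ]
shelf [array([745. , 149.4, 265. ]), array([345.6, 215.8, 265. ]), array([368.4, 373.7, 265. ]), array([771.7, 303.7, 265. ])]
bar [372.1 367.7   8. ] [336.7 140.6   8. ] [725.8  71.2   8. ]
bowls [461.6 223.3  70. ] jar [546.7  -1.   82. ]
yaws lid 83.72892255049887 84.72033494640705 tray 84.57084109278289 85.38523342211158 shelf 80.56094227807326 80.18277933968402 81.78355534335236
30 [605, 150, 130] [-0.27  0.85 -0.04  1.22  0.95  0.93]
30 [605, 150, 70] [-0.27  0.94 -0.05  1.12  0.95  0.93]
30 [605, 0, 200] [-0.48  0.89  0.2   1.63  0.82  0.66]
30 [640, -280, 60] None
30 [450, -310, 60] [-0.97  1.21  0.48  1.82  0.44  0.28]
30 [450, -310, 150] [-0.97  1.11  0.48  1.93  0.44  0.28]
40 [605, 150, 130] [-0.22  0.75 -0.11  1.07  0.82  1.11]
40 [605, 150, 70] [-0.22  
[... 236 characters left out ...]
4  1.74  0.4   0.36]
50 [605, 150, 130] [-0.17  0.67 -0.15  0.96  0.67  1.24]
50 [605, 150, 70] [-0.17  0.74 -0.19  0.85  0.67  1.24]
50 [605, 0, 200] [-0.4   0.68  0.05  1.32  0.6   0.97]
50 [640, -280, 60] [-0.71  1.18  0.7   1.63  0.47  0.65]
50 [450, -310, 60] [-0.92  0.93  0.14  1.4   0.35  0.45]
50 [450, -310, 150] [-0.92  0.84  0.19  1.55  0.35  0.45]
60 [605, 150, 130] [-0.11  0.61 -0.17  0.9   0.51  1.35]
60 [605, 150, 70] [-0.11  0.68 -0.22  0.78  0.51  1.35]
60 [605, 0, 200] [-0.34  0.6  -0.    1.21  0.47  1.08]
60 [640, -280, 60] [-0.67  1.03  0.48  1.39  0.37  0.74]
60 [450, -310, 60] [-0.89  0.81 -0.02  1.19  0.28  0.53]
60 [450, -310, 150] [-0.89  0.71  0.05  1.36  0.28  0.53]
```

```bash
cat >> h.py <<'E'
def axes(yaw,a=45.):
    h=np.array([np.cos(np.radians(yaw)),np.sin(np.radians(yaw)),0]);c,s=np.cos(np.radians(a)),np.sin(np.radians(a))
    z=h*c-np.array([0,0,s]); x=h*s+np.array([0,0,c]); return h,z,list(Ro.from_matrix(np.c_[x,np.cross(z,x),z]).as_euler('xyz'))
def pose(g,yaw,a=45.):
    h,z,r=axes(yaw,a); return list(np.asarray(g,float)+19*z),r
def st(msg=""):
    s=bot.get_state(); print(msg,"t%.1f"%s["t"],s["tcp_pos"].round(1),s["orientation"].round(3),"F",s["contact_force"].round(1),"M",s["wrist_torque"].round(2),"op%.3f"%s["opening"]); return s
E
python3 - <<'E'
from h import *
h,z,r=axes(84)
f=np.array([619,124,131.]); g=f+37*h; print("g",g)
for yaw,gg in ((90,[635,-272,50]),(90,[635,-272,120]),(85,[435,-320,36]),(85,[435,-320,130]),(84,g),(84,g-[0,0,100])):
    q=solve_ik(*pose(gg,yaw)); print(yaw,gg,None if q is None else q.round(2))
p=g-130*h+[0,0,25]
bot.move_ptp(*pose(p,84)); bot.dwell(.2); st()
m=imaging.camera_model("wrist"); im=imaging.capture("wrist"); cv2.imwrite("pics/w1.png",im); np.save("w1.npy",m,allow_pickle=True); print(m["position"],m["rotation"]); 
print(proj(m,[649,121,160],True),proj(m,[588,127,160],True))
E
```

```text
g [622.86755314 160.79731013 131.        ]
90 [635, -272, 50] [-0.73  1.19  0.65  1.62  0.55  0.67]
90 [635, -272, 120] [-0.73  1.13  0.69  1.72  0.55  0.67]
85 [435, -320, 36] [-1.01  0.98  0.11  1.37  0.44  0.5 ]
85 [435, -320, 130] [-1.01  0.87  0.14  1.52  0.44  0.5 ]
84 [622.86755314 160.79731013 131.        ] [-0.19  0.63 -0.26  0.76  0.78  1.45]
84 [622.86755314 160.79731013  31.        ] [-0.19  0.78 -0.31  0.57  0.78  1.45]
 t2.9 [610.8  44.3 142.7] [ 3.141 -0.785  1.465] F [ 0.7  0.7 -0.1] M [-0.67 -0.   -0.03] op1.004
[605.82470752  -1.42422946 298.17526679] [ 4.76928754e-01  2.69200813e-04 -1.05043686e-01]
[376.21540506 144.69527   ] [254.1096714  145.40030005]
```

View pics/w1.png

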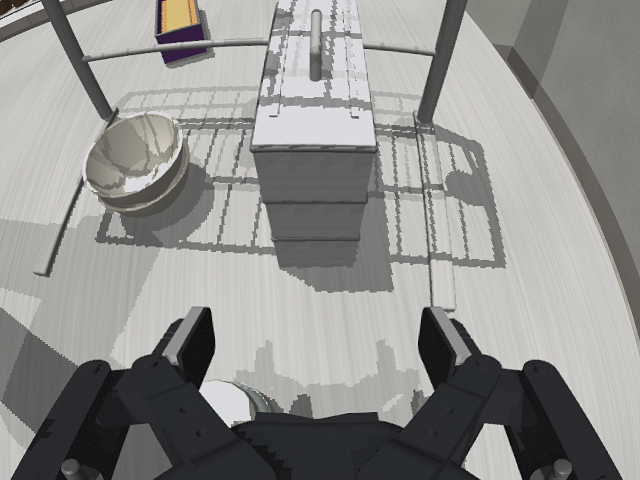

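Run:
```python
from h import *
m=np.load("w1.npy",allow_pickle=True).item()
for z,pts in ((157,[(250,150),(377.5,151)]),(105,[(263.5,202),(367.5,202)]),(55,[(273,240),(358.5,239)])):
    A=[plane(m,p,z,True) for p in pts]; d=A[1]-A[0]; print(z,A[0].round(1),A[1].round(1),"w",np.linalg.norm(d).round(1),"mid",((A[0]+A[1])/2).round(1),"yaw",(np.degrees(np.arctan2(d[1],d[0]))+90).round(1))
for p in [(279,0),(361,0),(272,40),(363,40)]: print(plane(m,p,160,True).round(1))
im=cv2.imread("pics/w1.png"); g=cv2.cvtColor(im,cv2.COLOR_BGR2GRAY)
for r in (165,185,215,230): 
    row=g[r-1:r+2].mean(0); d=np.abs(np.diff(row)); print(r,[(240+i,int(d[240+i])) for i in np.argsort(-d[240:400])[:6]])
for c in (300,340):
    col=g[:,c-4:c+5].mean(1); d=np.diff(col); print(c,[(130+i,int(d[130+i])) for i in np.argsort(-abs(d[130:280]))[:10]])
```

```text
157 [585.5 126.9 157. ] [649.7 119.3 157. ] w 64.7 mid [617.6 123.1 157. ] yaw 83.3
105 [586.4 129.2 105. ] [651.1 122.4 105. ] w 65.1 mid [618.7 125.8 105. ] yaw 84.0
55 [587.2 128.4  55. ] [650.4 122.6  55. ] w 63.5 mid [618.8 125.5  55. ] yaw 84.7
[606.4 292.7 160. ]
[672.8 286.3 160. ]
[599.6 226.7 160. ]
[661.3 220.3 160. ]
165 [(np.int64(392), 59), (np.int64(254), 50), (np.int64(396), 48), (np.int64(381), 34), (np.int64(255), 34), (np.int64(371), 28)]
185 [(np.int64(397), 80), (np.int64(259), 48), (np.int64(393), 43), (np.int64(367), 24), (np.int64(258), 23), (np.int64(387), 22)]
215 [(np.int64(254), 59), (np.int64(386), 56), (np.int64(266), 52), (np.int64(267), 48), (np.int64(258), 47), (np.int64(259), 41)]
230 [(np.int64(255), 73), (np.int64(253), 64), (np.int64(270), 51), (np.int64(388), 42), (np.int64(396), 41), (np.int64(271), 35)]
300 [(np.int64(143), -67), (np.int64(144), -47), (np.int64(146), 38), (np.int64(279), 35), (np.int64(151), 32), (np.int64(149), -22), (np.int64(278), 22), (np.int64(150), -20), (np.int64(148), -18), (np.int64(238), -18)]
340 [(np.int64(144), -80), (np.int64(146), 47), (np.int64(143), -30), (np.int64(152), 28), (np.int64(240), 27), (np.int64(147), -25), (np.int64(150), -21), (np.int64(149), -20), (np.int64(148), -19), (np.int64(203), 19)]
```

Run:
```python
from h import *
Y=83.7; h,z,r=axes(Y)
g=np.array([618.5,125.,131.5])+34*h; np.save("g.npy",g); print(g)
bot.movel(*pose(g-75*h,Y),max_speed=120)
print("stop",bot.movel(*pose(g,Y),max_speed=60,threshold=8)); st("at")
m=imaging.camera_model("wrist"); np.save("w2.npy",m,allow_pickle=True); cv2.imwrite("pics/w2.png",imaging.capture("wrist"))
```

```text
[622.23096658 158.79467249 131.5       ]
stop False
at t5.0 [623.8 171.8 118. ] [-3.141 -0.785  1.46 ] F [-0.8  0.4 -0.8] M [-0.68  0.09 -0.07] op0.999
```

View pics/w2.png

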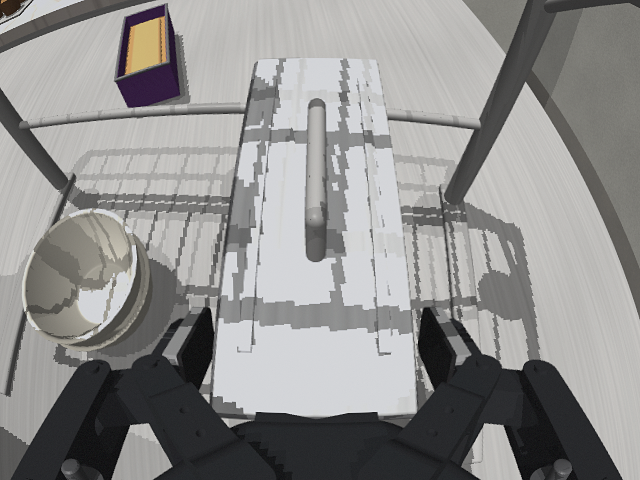

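Run:
```python
from h import *
Y=83.7; h,z,r=axes(Y); g=np.load("g.npy")
bot.grip(0.0,90); st("gripped")
bot.movel(pose(g+[0,0,6],Y)[0],max_speed=30); st("l6")
bot.movel(pose(g+[0,0,22],Y)[0],max_speed=50); bot.dwell(.2); st("l22")
m=imaging.camera_model("wrist"); np.save("w3.npy",m,allow_pickle=True); cv2.imwrite("pics/w3.png",imaging.capture("wrist"))
cv2.imwrite("pics/s3.png",imaging.capture("scene"))
a=cv2.imread("pics/w2.png");b=cv2.imread("pics/w3.png")
c=cv2.imread("pics/s3.png")[200:330,280:460]
o=np.hstack([cv2.resize(b,(400,300)),cv2.resize(c,(400,300))]);cv2.imwrite("pics/c3.png",o)
```

```text
gripped t5.3 [623.8 171.8 118.1] [ 3.141 -0.785  1.461] F [-0.6 -2.   0.4] M [-0.71  0.11  0.06] op0.741
l6 t5.7 [623.4 172.1 123.7] [-3.141 -0.784  1.461] F [ 0.1 -0.3 -5.1] M [-1.52  0.23 -0.08] op0.740
l22 t6.4 [623.5 172.2 139.8] [-3.141 -0.785  1.46 ] F [-0.8  0.4 -4.4] M [-1.5   0.19  0.02] op0.737
```

View pics/c3.png

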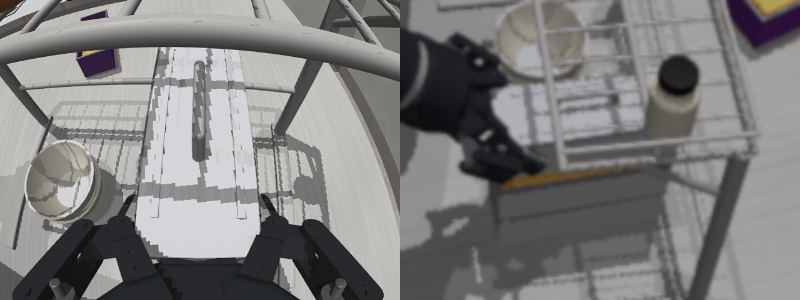

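Run:
```python
from h import *
Y=83.7; h,z,r=axes(Y); g=np.load("g.npy")
bot.movel(pose(g+[0,0,22]-215*h,Y)[0],max_speed=150); st("out")
P=np.array([640.,-275.,0]); 
bot.movel(*pose(P+[0,0,115],90),max_speed=160)
bot.movel(*pose(P+[0,0,56],90),max_speed=80); bot.dwell(.2); st("above")
m=imaging.camera_model("wrist"); np.save("w4.npy",m,allow_pickle=True); cv2.imwrite("pics/w4.png",imaging.capture("wrist"))
print(bot.movel(*pose(P+[0,0,48],90),max_speed=15,threshold=3)); s=st("touch"); np.save("park.npy",np.r_[s["tcp_pos"],s["orientation"]])
cv2.imwrite("pics/s4.png",imaging.capture("scene"))
b=cv2.imread("pics/w4.png");c=cv2.imread("pics/s4.png")[250:410,60:260]
o=np.hstack([cv2.resize(b,(400,300)),cv2.resize(c,(400,320))[:300]]);cv2.imwrite("pics/c4.png",o)
```

```text
out t8.0 [600.1 -40.7 140.2] [ 3.142 -0.786  1.462] F [-0.6 -0.2 -5.2] M [-1.46  0.14  0.03] op0.738
above t10.7 [ 640.3 -261.9   43.3] [ 3.14  -0.785  1.572] F [ 0.7 -0.  -4.3] M [-1.54 -0.02  0.05] op0.738
True
touch t11.2 [ 640.  -261.6   36.1] [ 3.141 -0.786  1.571] F [ 0.4 -0.6  5.4] M [-0.   -0.24  0.09] op0.735
```

View pics/c4.png

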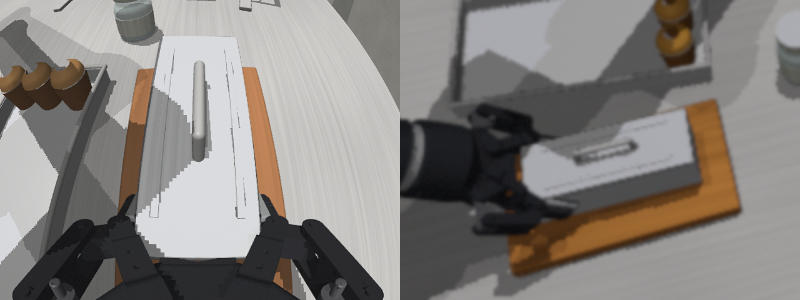

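Run:
```python
from h import *
Y=83.7; h,z,r=axes(Y); g=np.load("g.npy")-[0,0,50]
bot.grip(1.0); st("rel")
P=np.array([640.,-275.,49.5])
bot.movel(*pose(P+[0,-15,15],90),max_speed=80)
bot.movel(*pose(P+[0,-15,120],90),max_speed=150)
bot.move_ptp(*pose(g-100*z,Y)); bot.dwell(.2); st("pre")
m=imaging.camera_model("wrist"); np.save("w5.npy",m,allow_pickle=True); im=imaging.capture("wrist"); cv2.imwrite("pics/w5.png",im)
f=np.array([618.5,125,0]); n=np.array([-h[1],h[0],0])
for zz in (105,55): print(zz,[proj(m,f+s*32*n+[0,0,zz],True).round(1) for s in(1,-1)])
```

```text
rel t11.6 [ 639.  -261.2   33.8] [-3.138 -0.786  1.569] F [ 0.  -0.4 -0.5] M [-0.71 -0.01 -0.06] op0.996
pre t14.5 [616.7 100.7 138.5] [ 3.141 -0.785  1.46 ] F [ 0.2  0.1 -0.6] M [-0.67  0.07  0.02] op1.001
105 [array([256.4, 286.4]), array([373.6, 286.3])]
55 [array([267.5, 312.4]), array([363. , 312.3])]
```

View pics/w5.png

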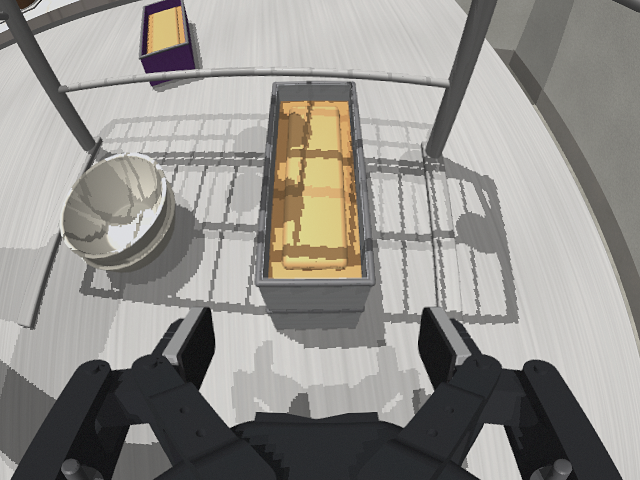

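Run:
```python
from h import *
Y=83.7; h,z,r=axes(Y); g=np.load("g.npy")-[0,0,50]
print("hit",bot.movel(*pose(g,Y),max_speed=80,threshold=8)); st("at")
bot.grip(0.0,90); st("grip")
bot.movel(pose(g+[0,0,6],Y)[0],max_speed=30); st("l6")
bot.movel(pose(g+[0,0,62],Y)[0],max_speed=90); st("l62")
bot.movel(pose(g+[0,0,62]-215*h,Y)[0],max_speed=150)
h2,_,_=axes(85.); bay=np.array([443.65,-242.5,4])-30*h2; G=bay-51*h2+[0,0,31.5]; print(bay,G)
bot.movel(*pose(G+[0,0,100],85.),max_speed=160)
bot.movel(*pose(G+[0,0,22],85.),max_speed=90); bot.dwell(.2); st("above")
m=imaging.camera_model("wrist"); np.save("w6.npy",m,allow_pickle=True); cv2.imwrite("pics/w6.png",imaging.capture("wrist"))
cv2.imwrite("pics/s6.png",imaging.capture("scene"))
b=cv2.imread("pics/w6.png");c=cv2.imread("pics/s6.png")[200:320,60:220]
cv2.imwrite("pics/c6.png",np.hstack([cv2.resize(b,(400,300)),cv2.resize(c,(400,300))]))
```

```text
hit False
at t16.0 [624.1 171.8  68.4] [ 3.141 -0.785  1.461] F [-0.3 -0.  -0. ] M [-0.74  0.12 -0.03] op1.003
grip t16.3 [624.1 171.8  68.6] [ 3.141 -0.786  1.461] F [-2.1 -1.8  4.1] M [-0.5   0.26  0.14] op0.740
l6 t16.6 [623.5 172.1  73.8] [-3.141 -0.785  1.461] F [-0.3 -0.4 -2.2] M [-1.16  0.16  0.03] op0.739
l62 t17.4 [623.4 172.1 129.7] [-3.141 -0.785  1.46 ] F [-0.2  0.5 -3.2] M [-1.17  0.12  0.  ] op0.738
[ 441.03532772 -272.38584094    4.        ] [ 436.59038484 -323.19177055   35.5       ]
above t22.3 [ 438.  -310.1   44.6] [ 3.141 -0.785  1.484] F [-0.  -0.1 -2.3] M [-1.18  0.02 -0.01] op0.741
```

View pics/c6.png

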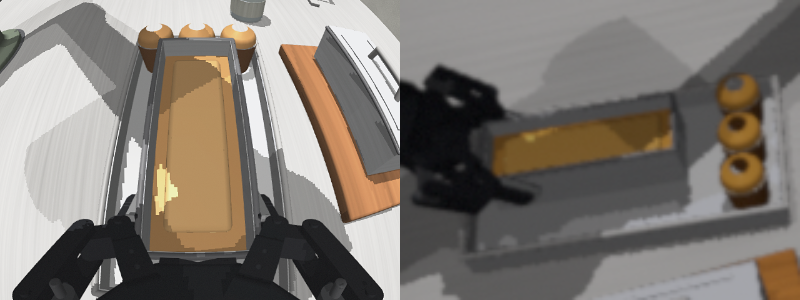

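Run:
```python
from h import *
h2,z2,_=axes(85.); G=np.array([436.59,-323.19,35.5])
print(bot.movel(*pose(G+[0,0,3],85.),max_speed=60,threshold=6))
print(bot.movel(*pose(G-[0,0,2],85.),max_speed=12,threshold=3)); st("touch")
bot.grip(1.0); st("rel")
bot.movel(*pose(G-20*z2,85.),max_speed=80); bot.movel(*pose(G-20*z2+[0,0,130],85.),max_speed=150)
Y=83.7; h,z,r=axes(Y); g=np.load("g.npy")-[0,0,100]
# look at the bottom tin before fetching the top one
bot.move_ptp(*pose(g-140*z+[0,0,20],Y)); bot.dwell(.2); st("look")
m=imaging.camera_model("wrist"); np.save("w7.npy",m,allow_pickle=True); cv2.imwrite("pics/w7.png",imaging.capture("wrist"))
f=np.array([618.5,125,55.]); n=np.array([-h[1],h[0],0])
print([proj(m,f+s*32*n+k*170*h,True).round(1) for k in (0,1) for s in(1,-1)])
cv2.imwrite("pics/s7.png",imaging.capture("scene"))
b=cv2.imread("pics/w7.png")[100:420,140:500];c=cv2.imread("pics/s7.png")[200:400,60:326]
cv2.imwrite("pics/c7.png",np.hstack([cv2.resize(b,(450,400)),cv2.resize(c,(350,400))]))
```

```text
False
True
touch t23.2 [ 438.  -310.    22.6] [ 3.141 -0.785  1.484] F [ 0.3 -1.   5.3] M [-0.15  0.01  0.09] op0.740
rel t23.6 [ 437.3 -309.4   21.1] [-3.14  -0.786  1.483] F [0.1 0.4 1. ] M [-0.71  0.06 -0.02] op0.998
look t26.8 [613.1  72.6 137. ] [ 3.142 -0.785  1.459] F [ 0.6 -0.8  1.1] M [-0.65  0.05 -0.  ] op1.001
[array([269.8, 272.6]), array([361.9, 272.5]), array([281.9, 104.7]), array([349.6, 104.6])]
```

View pics/c7.png

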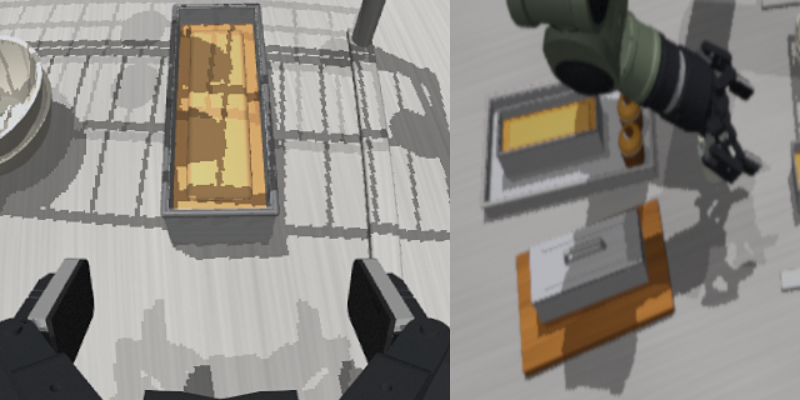

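Run:
```python
from h import *
Y=83.7; h,z,r=axes(Y); n=np.array([-h[1],h[0],0]); f=np.array([618.5,125,0.])
for nm,zz in (("w5",105),("w7",55)):
    m=np.load(nm+".npy",allow_pickle=True).item(); im=cv2.GaussianBlur(cv2.cvtColor(cv2.imread(f"pics/{nm}.png"),cv2.COLOR_BGR2GRAY),(3,3),0).astype(np.float32)
    # sample perpendicular profiles across side edges & front edge in world coordinates
    off=np.arange(-10,10.01,.5)
    def prof(base,dirn):
        P=base+off[:,None]*dirn; uv=proj(m,P,True).astype(np.float32); return cv2.remap(im,uv[:,0],uv[:,1],cv2.INTER_LINEAR).ravel()
    for side in(1,-1):
        out=[]
        for k in range(8,165,6):
            p=prof(f+[0,0,zz]+side*32*n+k*h,side*n); d=np.diff(p); i=d.argmax(); out.append(off[i]+.25)
        print(nm,"side",side,"near",np.round(out[:13],1),"far",np.round(out[13:],1))
    out=[];ps=[]
    for k in range(-26,27,4): p=prof(f+[0,0,zz]+k*n,-h); ps.append(p)
    print("front mean profile",np.round(np.mean(ps,0)).astype(int))
    ps=[prof(f+[0,0,zz]+k*n+170*h,h) for k in range(-26,27,4)]; print("back",np.round(np.mean(ps,0)).astype(int))
```

```text
w5 side 1 near [ 4.2  4.2 -2.8  3.2  2.2 -2.8  2.2  1.8  2.2  2.2  1.8  1.8  2.2] far [ 2.2 -2.8  2.2  2.2  2.2  2.2  2.2  2.2  2.2  2.2  1.8  2.2  2.8  2.8]
w5 side -1 near [ 3.8  4.2  3.8  3.8 -3.8  3.8  4.2  4.2  3.2  3.8  3.8  3.2 -3.8] far [-4.2  0.2  0.2  0.2  0.2  0.8 -4.8 -4.2  0.2  0.2  0.2  0.2  0.2 -0.2]
front mean profile [157 167 173 175 175 175 176 177 180 178 162 135 130 139 144 137 121 103
  88  82  85  92  96  97  97  97  98  98  99  99  98  98  98  98  99  99
  99  98  98  99 100]
back [ 97  97  97  97  97  98  98  98  98  97  96  96  95  97 100 104 109 114
 118 120 121 124 128 132 140 149 159 170 180 189 195 199 197 194 188 177
 166 153 138 122 112]
w7 side 1 near [-2.8  1.8  1.8  1.8  2.2  2.2  2.8  2.2  2.8  2.2  2.8  2.2  2.8] far [2.8 2.8 2.8 2.8 8.8 3.2 3.8 3.2 3.8 4.2 3.8 3.8 4.2 3.8]
w7 side -1 near [ 3.8 -3.8  5.2  6.2  5.8  5.8  6.8  7.2 -0.2  7.2  3.8  8.8  3.2] far [ 9.2  2.8  2.2  2.8  2.2 -5.8  4.2 -0.8 -1.2 -0.8 -0.8 -1.2 -1.2 -1.2]
front mean profile [107 111 120 130 140 149 156 164 169 169 164 150 139 131 134 133 129 114
  99  86  82  83  87  90  92  93  93  93  94  94  95  95  95  95  94  94
  94  95  95  95  95]
back [ 95  95  95  95  95  95  95  95  95  94  94  94  94  96  98 100 104 108
 112 114 117 119 121 124 128 136 144 152 158 165 170 171 171 172 173 173
 175 177 180 183 186]
```

Run:
```python
from h import *
def run(nm,f,Y,zz,Ks=range(8,165,6)):
    h,z,r=axes(Y); n=np.array([-h[1],h[0],0])
    m=np.load(nm+".npy",allow_pickle=True).item(); im=cv2.GaussianBlur(cv2.cvtColor(cv2.imread(f"pics/{nm}.png"),cv2.COLOR_BGR2GRAY),(3,3),0).astype(np.float32)
    off=np.arange(-10,10.01,.5)
    def prof(base,dirn):
        uv=proj(m,base+off[:,None]*dirn,True).astype(np.float32); return cv2.remap(im,uv[:,0],uv[:,1],cv2.INTER_LINEAR).ravel()
    for side in(1,-1):
        o=[];
        for k in Ks:
            d=np.diff(prof(f+[0,0,zz]+side*32*n+k*h,side*n)); i=np.abs(d).argmax(); o.append(f"{off[i]+.25:.1f}({d[i]:.0f})")
        print(nm,side,o)
    print("back",np.round(np.mean([prof(f+[0,0,zz]+k*n+170*h,h) for k in range(-26,27,4)],0)).astype(int))
h,_,_=axes(85.); G=np.array([436.59,-323.19,0]); run("w6",G-34*h,85.,35.5+22+23.5,range(50,165,8))
h,_,_=axes(90.); run("w4",np.array([640,-275,0.])-34*h,90.,56+23.5+2,range(50,165,8))
```

```text
w6 1 ['-3.2(63)', '-3.2(56)', '9.8(-53)', '-7.2(-26)', '-7.2(-26)', '-2.8(27)', '1.8(30)', '1.8(27)', '1.8(29)', '1.8(26)', '4.2(23)', '8.8(31)', '-1.2(-10)', '-4.8(-12)', '-1.2(-10)']
w6 -1 ['0.8(44)', '9.8(-50)', '0.8(84)', '0.8(69)', '0.8(71)', '0.8(65)', '0.2(64)', '0.2(66)', '0.2(72)', '-8.2(-46)', '3.8(49)', '-8.2(-33)', '-0.2(-30)', '-0.2(-25)', '-4.2(36)']
back [110 110 110 110 110 110 111 111 111 111 111 110 109 108 108 108 109 110
 114 118 120 121 119 117 116 117 119 124 130 136 140 144 145 148 151 155
 159 163 166 168 171]
w4 1 ['-0.2(-39)', '-0.2(-32)', '-0.8(-33)', '-0.8(-31)', '-0.8(-33)', '-0.8(-31)', '-0.8(-28)', '-1.2(-26)', '-0.8(-38)', '-1.2(-47)', '-1.2(-40)', '-1.2(-43)', '-1.2(-39)', '-1.2(-40)', '-1.8(-32)']
w4 -1 ['0.2(-70)', '0.2(-66)', '0.2(-53)', '0.2(-42)', '0.2(-40)', '0.8(-35)', '0.8(-34)', '0.8(-40)', '0.8(-33)', '0.8(-37)', '0.8(-31)', '0.8(-15)', '0.8(-18)', '-9.8(10)', '0.8(-9)']
back [218 218 218 218 218 218 218 218 218 218 218 218 218 218 218 218 218 218
 218 218 218 218 218 218 217 215 211 206 202 200 199 198 198 198 199 199
 199 199 199 199 199]
```

Run:
```python
from h import *
h,z,r=axes(83.7); n=np.array([-h[1],h[0],0]); g=np.load("g.npy")
Y3=84.7; h3,_,_=axes(Y3); C=np.array([618.5,125,0])+85*h+1.0*n-0.5*h; g3=C-51*h3+[0,0,81.5]; np.save("g3.npy",g3); print(g,g3)
P=np.array([640.,-275.,49.5])
# back out over the jar, to the board
bot.movel(pose(g-[0,0,100]-140*z+[0,0,60],83.7)[0],max_speed=120)
bot.move_ptp(*pose(P+[0,-15,120],90)); bot.movel(*pose(P+[0,-15,15],90),max_speed=130)
print("hit",bot.movel(*pose(P,90),max_speed=50,threshold=8)); st("at")
bot.grip(0.0,90); st("grip")
bot.movel(*pose(P+[0,0,8],90),max_speed=30); bot.dwell(.2); st("l8")
bot.movel(*pose(P+[0,0,66],90),max_speed=90)
bot.movel(*pose(g3+[0,0,72]-215*h3,Y3),max_speed=150)
bot.movel(*pose(g3+[0,0,72],Y3),max_speed=130)
bot.movel(*pose(g3+[0,0,10],Y3),max_speed=60); bot.dwell(.3); st("above10")
m=imaging.camera_model("wrist"); np.save("w8.npy",m,allow_pickle=True); cv2.imwrite("pics/w8.png",imaging.capture("wrist"))
cv2.imwrite("pics/s8.png",imaging.capture("scene"))
b=cv2.imread("pics/w8.png");c=cv2.imread("pics/s8.png")[200:320,290:450]
cv2.imwrite("pics/c8.png",np.hstack([cv2.resize(b,(400,300)),cv2.resize(c,(400,300))]))
```

```text
[622.23096658 158.79467249 131.5       ] [622.06768837 158.31747544  81.5       ]
hit False
at t30.2 [ 640.  -261.4   36.2] [-3.141 -0.786  1.571] F [-0.2  0.  -0.2] M [-0.64  0.01  0.03] op1.000
grip t30.6 [ 640.2 -262.2   36.6] [ 3.141 -0.785  1.571] F [-0.4 -1.5  2.4] M [-0.59  0.15  0.09] op0.736
l8 t31.2 [ 639.9 -261.4   43.7] [-3.141 -0.786  1.571] F [-0.5  0.1 -4.4] M [-1.55  0.04 -0.05] op0.739
above10 t36.9 [623.4 171.7  78.3] [ 3.141 -0.785  1.479] F [ 0.4 -0.5 -3.8] M [-1.57  0.14  0.06] op0.740
```

View pics/c8.png

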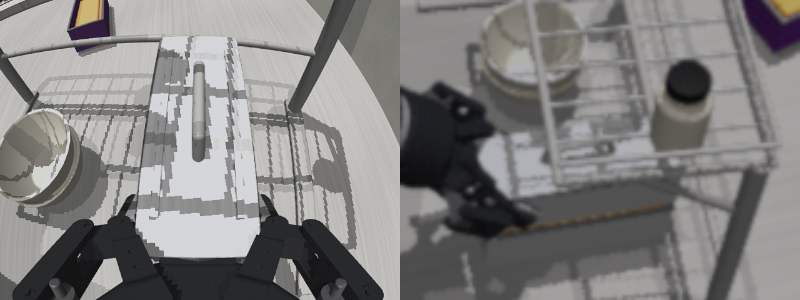

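Run:
```python
from h import *
g3=np.load("g3.npy"); Y3=84.7
print(bot.movel(*pose(g3-[0,0,2],Y3),max_speed=12,threshold=4)); st("touch (want z 68.1)")
```

```text
True
touch (want z 68.1) t37.8 [623.3 171.8  68.5] [-3.141 -0.787  1.478] F [-0.3 -1.   5.9] M [-0.17 -0.07  0.08] op0.741
```

Run:
```python
from h import *
g3=np.load("g3.npy"); Y3=84.7; h,z,_=axes(Y3); n=np.array([-h[1],h[0],0])
bot.grip(1.0); st("rel")
bot.movel(*pose(g3-110*z,Y3),max_speed=90); bot.dwell(.2); st("back")
m=imaging.camera_model("wrist"); w=imaging.capture("wrist"); cv2.imwrite("pics/w9.png",w)
f=np.array([618.1,125,0])+1.*n
for zz in (105,55): print(zz,[proj(m,f+s*32*n+[0,0,zz],True).round(1) for s in(1,-1)])
bot.move_ptp(*pose(g3-110*z-110*h+[0,0,80],Y3)); bot.move_j([-1.39,.326,-.193,1.052,0,1.437]); bot.dwell(.2)
s=imaging.capture("scene"); cv2.imwrite("pics/s9.png",s); cv2.imwrite("pics/t9.png",imaging.capture("top")); st("home")
c=s[190:410,70:450]
cv2.imwrite("pics/c9.png",np.hstack([cv2.resize(w[180:390,215:425],(330,330)),cv2.resize(c,(470,330))]))
```

```text
rel t38.1 [621.6 171.4  66.3] [-3.136 -0.783  1.474] F [ 0.1  0.  -0.4] M [-0.68  0.05  0.01] op1.001
back t39.7 [615.9  94.7 145.5] [-3.141 -0.786  1.478] F [0.4 0.3 0.1] M [-0.69  0.13 -0.03] op0.998
105 [array([257.7, 280.6]), array([370.1, 280.7])]
55 [array([268.2, 306.8]), array([360.6, 306.9])]
home t43.0 [ 170.7 -522.7  231.2] [-3.141 -0.     0.315] F [-0.2 -0.3  0.2] M [ 0.02 -0.04 -0.  ] op0.997
```

View pics/c9.png

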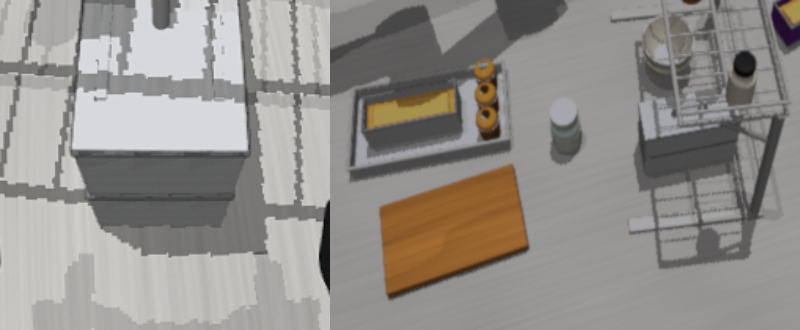

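```bash
python3 -c "
from bench import bot
bot.dwell(.3); print(bot.sign_off(), bot.get_state()['t'])"
```

```text
the job is handed in; nothing more can be done
the job is handed in; nothing more can be done
```

The job is done and handed in, with the arm home by 43 s of the 72 s allowed. I parked the lidded top tin on the board, stood the middle tin in the tray in front of the cakes, then nested the top tin in the bottom tin's rim with its lid still on.

**Checks:**
- **Seating:** The set-down heights matched the calculated ones: board 36.1 mm against 36.1, tray 22.6 against 22.1, stack 68.5 against 68.1. A foot caught on the rim would have stopped about 5 mm higher.
- **Final pictures:** The last wrist and scene views showed the two-tin stack closed and level with the lid on. The other tin was flat inside the tray, and the jar and bowls looked undisturbed.
- **Forces:** Readings taken at each step stayed at about 6 N or less.

**Disagreements:** Before the last placing, the wrist camera showed the bottom tin about 1 mm to the side and about 1° turned from my first estimate, so I corrected for both. I judged the jar and bowls by eye and did not measure their positions again at the end.

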